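# Start the dust extractor at its shuttered key panel

## Task

Slide the metal dust shutter of the control box fully open, then press the long key slowly, just until you feel its click (the push force drops), and no further: let it come back up and leave it. Do not press the round key, do not knock the things standing about, and leave the shutter open.

Things in the scene. Friction and masses are not known exactly. Their poses are not given: they have to be found in the camera images.
- panel: Grey control box lying on the bench, fixed: 230 (x) x 200 (y) x 60 mm. Origin at the centre of its underside; x points from its front edge (the edge nearest the robot) to its rear, z up. The two keys sit side by side in its front half, centred at x = -60 mm, y = +45 or -45 mm (which key is on which side varies), under the shutter. Steel side rails 8 mm thick along y = +-96 mm, 62 mm high. Two small bolted feet at its rear.
- shutter (a joint): Sliding aluminium dust shutter, a flat plate 110 (x) x 182 (y) x 5 mm with its upper face 57 mm above the bench, its underside 5 mm over the keys' tops. Joint value in m: 0 = closed over both keys, grows as it slides towards the panel's rear (+x of the panel), 0.105 = fully open against its end stop, clear of the keys. It starts 0 to 20 mm open. Slides with about 2.5 N of friction and stays where it is left.
- shutter_tab (a point): Middle of the top edge of the shutter's upright tab: a plate 10 mm thick (panel x), 120 mm wide (panel y), rising 29 mm above the shutter's face (top edge 86 mm above the bench), near the shutter's front edge. Push it from the front or pinch it across its 10 mm. With the shutter fully open the tab's front face is 53 mm behind the middle of the keys (along the panel's x).
- long_key_top (a point): Centre of the top face of the long key, a black rubber bar 70 mm (along the panel's x) x 36 mm with rounded edges, its top 47 mm above the bench and 16 mm above the thin aluminium bezel round it. Covered by the shutter at first. This is the key to press, straight down.
- long_key_pod: Fixed bezel (96 x 62 mm) of the long key, origin 25 mm above the bench under the key's centre. The key's feel: it resists from 4 N, rising to a peak of about 7.5 N at 2 mm down, then clicks: the force falls to about 4 N at 5 mm, then rises again (10 N at 8 mm, 12 N at 9 mm; hard stop at 10 mm). Clicked beyond 4 mm, pressed too far beyond 9 mm. It springs back up when released.
- round_key_top (a point): Centre of the top face of the round key, a black rubber disc 44 mm in diameter, as high as the long key, with the same feel. Leave it alone.
- sanding_block: Bystander: cork sanding block 110 x 65 x 35 mm, loose, beside the panel. Origin at the centre of its underside.
- glue_bottle: Bystander: white bottle, 60 mm in diameter, 170 mm tall, standing loose beside the panel. Origin at the centre of its underside.
- offcut: Bystander: flat wooden offcut 160 x 70 x 22 mm, loose, beside the panel towards its rear. Origin at the centre of its underside.

How it is judged:
By the outcome, as a careful person would: the job done as asked, in the order asked, and still so for the second after the job is handed in, with the robot touching nothing.
It also fails if it takes over 54 s, if anything falls off the work surface, if the arm or the gripper's body presses on something with over 40 N, if the wrist force passes 120 N, or if a joint passes its speed limit or range.

## Robot

A 6-joint arm with a two-finger parallel gripper is mounted at the origin on the work surface. World frame = base frame: x ahead of the robot, y to its left, z up, the work surface at z = 0. Lengths are in m, angles in rad, forces in N, time in s.
With the tool pointing down it reaches from about 0.425 to 0.95 m from the base axis. Payload 3.5 kg.
Tool frame: the origin (TCP) lies at the very end of the fingers, on their centre line; the grasp point (between the pads) lies 19 mm behind it; z points along the fingers, y is the direction in which the jaws open and shut (so a half turn about z gives the same grasp; the last joint's range is limited). The gripper opens to 85 mm and grips with 20 to 120 N. Pads are 22 mm wide; open, the fingers measure 114 mm over their backs; the gripper's body (76 mm by 85 mm) begins 54 mm behind the grasp point. The pads swing forward as they close: fully open they stand 13 mm farther back than shut.
Start: joints at [-1.291, 0.286, 1.577, -0, 1.279, -0.15], TCP at [0.281, -0.614, 0.231] pointing down, gripper open.
Joint ranges: [-2.77, 2.77], [-0.9, 2.22], [0.21, 2.48], [-1.53, 4.67], [0.24, 2.81], [-2.84, 2.84]. Speed limits (rad/s): [2.79, 2.79, 3.14, 3.14, 3.14, 3.14].

## Interface

Orientations are given as a unit quaternion [x, y, z, w].
In Python, from plant import get_state, vision, ctrl, cut_out gives the robot as it stands.
- The arm moves only by the tool jog_arm, never from a script. Its argument "commands" is text: rows parted by semicolons, each of 6 numbers parted by spaces: the shift along the world's x, y, z in m, then the turn, a rotation vector about the world's x, y, z in rad. A call has 1 to 20 rows; each row is the pose to reach, as a shift and turn from the pose commanded when the call began; what a row does not reach only later rows make up. A row lasts 1/8 s, in which the tool goes at most 62.5 mm and 10.7 degrees, less where a joint would pass 70% of its speed; a pose out of reach is approached as far as the arm can. A call with a gripper value outside its range is refused whole. "gripper" is the opening in per cent of the stroke, from 0 (shut) to 100 (fully open), set as the call begins (left out, the last holds). The fingers move at their own pace and stop on an object; "grip_force" is the grip in N (left out, the last holds). Time passes only in rows, so rows that repeat a pose let the fingers close. It gives the time, the measured TCP pose, the force and the opening at its end, in the units of the state.
- get_state(): the state, without advancing time (a new reading comes with each control period).
- vision.read_camera(name): name is "scene" or "top" or "wrist"; returns a dict with "frame" (400x640x3 uint8, red, green, blue), "z_map" (400x640 float32, m along the optical axis (not along the pixel's ray), 0 where there is no reading), "fx", "fy", "cx", "cy" (pixels), "D" ([k1, k2, p1, p2, k3] as OpenCV has them; the pictures are not rectified), "R" (3x3) and "t" (3): a world point X has camera coordinates R X + t. Camera axes: x right, y down, z forward; pixel columns grow to the right and rows downward; lengths in m; the calibration is good to about 2 mm. A picture is of the moment at which its call begins.
- ctrl.sign_off(): hands the job in, once; it reports no verdict.
Trained networks look in the newest picture that a camera, given by its name, has taken for a name from the list of things; names that differ only in an ending like _2 or _b are one class to them, and where a whole thing is asked for, a point or a joint stands for the part that bears it (a point fixed in the world has none). Each returns a list of dicts, best first, with "conf" (0 to 1); they miss things now and then, are a little off and sometimes report something else, mostly with a low value. They report only what shows in the picture. A call takes as long as a camera call.
- cut_out(camera, query): "pixels" (400x640 bool, what is visible of it) and "box" ([centre column, centre row, width, height] in pixels, round what is visible of it).
The state is a dict: "time": time; "qpos": joint angles; "dq": joint speeds; "joint_efforts": joint torques, N m; "eef_pos": TCP position; "tcp_rot": TCP orientation; "contact_force": force on the tool from outside, world axes, zero at the start; "wrist_torque": the same for the moment, N m; "opening": opening from 0.0 (shut) to 1.0 (fully open).
Only numpy, scipy, OpenCV 4.12 (cv2) and the standard library are available. Lean on these libraries where they do the work, as an engineer would, in place of code of your own. Each camera call takes 0.05 s, during which the arm holds its last target.

## Working session

There is one attempt and no reset: what is moved stays moved. The work goes in short steps, Python scripts to look and compute and a tool call to move; the robot and the scene stay as the last step left them, time stands still between calls to the robot, and variables do not carry over. Pictures are saved under pics/ and viewed, and the job is handed in when it is done.

Besides the shell and the picture viewer there is one more tool, called after "Call:" by a JSON object that holds its "api" and its "payload", one argument or row to a line. jog_arm: Moves the arm, as the interface text tells. Its arguments: {"type":"object","properties":{"commands":{"type":"string"},"gripper":{"type":"number"},"grip_force":{"type":"number"}},"required":["commands"]}

```bash
mkdir -p pics; ls; python3 - <<'E'
from plant import get_state, vision, ctrl, cut_out
import cv2, numpy as np
s=get_state(); print(s)
for n in ["scene","top"]:
    c=vision.read_camera(n); cv2.imwrite(f"pics/{n}0.png",c["frame"][:,:,::-1])
    print(n,c["fx"],c["cx"],c["cy"],c["D"],c["R"],c["t"])
    for q in ["panel","shutter","shutter_tab","long_key_top","round_key_top","sanding_block","glue_bottle","offcut"]:
        r=cut_out(n,q); print(q,[(round(d["conf"],2),np.round(d["box"]).tolist()) for d in r[:2]])
E
```

```text
pics
{'time': 0.0, 'qpos': array([-1.29097121e+00,  2.87132910e-01,  1.57818515e+00,  9.42750498e-06,
        1.27859768e+00, -1.49998531e-01]), 'dq': array([ 6.15385498e-05,  9.36199865e-04, -3.69286355e-04, -6.93173066e-05,
       -7.60287779e-04, -2.36210772e-04]), 'joint_efforts': array([-1.27396033e-04, -4.05982339e+01, -2.92626840e+01, -1.64576704e-04,
        5.83595989e-03,  7.19887424e-06]), 'eef_pos': array([ 0.28112533, -0.61294706,  0.22996461]), 'tcp_rot': array([ 9.76994834e-01,  2.13259805e-01, -7.08436354e-05, -1.15938725e-03]), 'contact_force': array([ 0.59144512,  0.62121883, -0.16889271]), 'wrist_torque': array([ 0.01356009, -0.04614795, -0.03964193]), 'opening': 1.001167723587775}
scene 484.15359089489993 314.47131525379035 205.17962117972596 [0.0488792 0.        0.        0.        0.       ] [[ 0.69969809  0.71439909 -0.00751792]
 [ 0.42260753 -0.42234966 -0.80188755]
 [-0.57604293  0.55790205 -0.59742769]] [-0.48963899 -0.17199525  1.64387405]
panel [(0.6, [283.0, 247.0, 113.0, 98.0])]
shutter [(0.57, [269.0, 221.0, 78.0, 50.0]), (0.39, [264.0, 244.0, 20.0, 10.
[... 155 characters left out ...]
, [212.0, 266.0, 28.0, 63.0])]
offcut [(0.77, [385.0, 247.0, 59.0, 50.0])]
top 442.0584233206713 325.6184753266271 198.56381438356019 [-0.01648474  0.          0.          0.          0.        ] [[-0.07371505 -0.9972519  -0.00739898]
 [-0.96637422  0.07326137 -0.24648251]
 [ 0.24634721 -0.01101929 -0.96911899]] [0.08184031 0.65854468 0.82096979]
panel [(0.61, [365.0, 214.0, 101.0, 123.0])]
shutter []
shutter_tab [(0.62, [363.0, 240.0, 81.0, 56.0])]
long_key_top [(0.55, [275.0, 150.0, 41.0, 74.0])]
round_key_top []
sanding_block [(0.82, [273.0, 239.0, 33.0, 58.0]), (0.73, [363.0, 240.0, 84.0, 60.0])]
glue_bottle [(0.87, [466.0, 208.0, 43.0, 42.0])]
offcut [(0.82, [274.0, 149.0, 42.0, 72.0])]
```

```bash
python3 - <<'E'
import cv2,numpy as np
a=cv2.imread("pics/scene0.png")[150:350,160:440];b=cv2.imread("pics/top0.png")[100:300,220:500]
cv2.imwrite("pics/both0.png",np.vstack([cv2.resize(x,(784,560))[:, :] for x in (b,)]))
cv2.imwrite("pics/both1.png",cv2.resize(a,(784,560)))
E
```

```text
(no output)
```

View pics/both0.png

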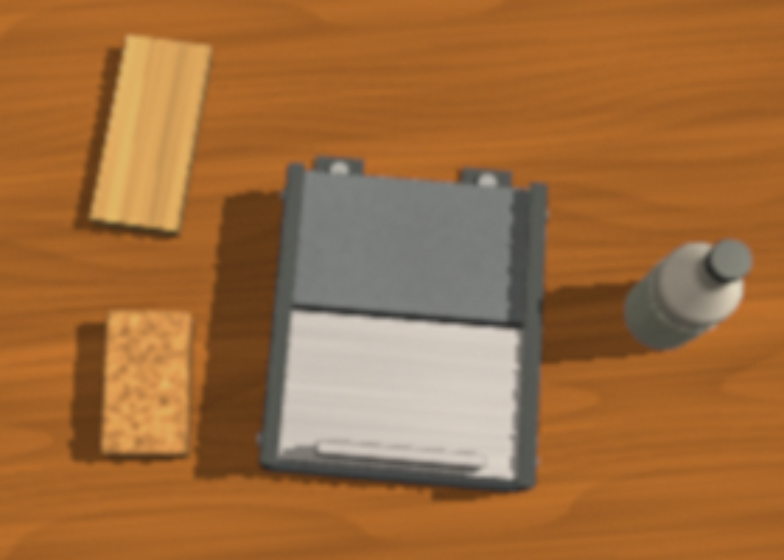

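View pics/both1.png

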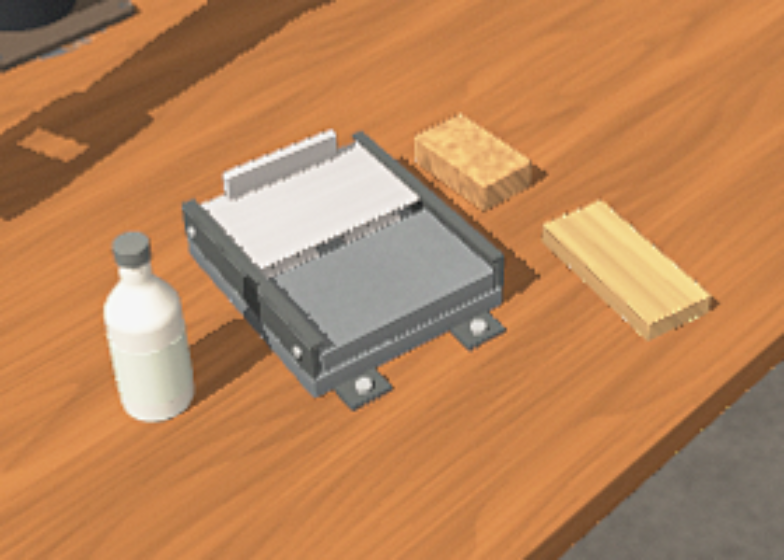

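The top view shows the shutter nearly closed in the front half: the tab is at crop (400,453), about full-picture pixel (363,262). The cork block and offcut are on the left and the bottle on the right. Next I measure the poses.

```bash
cat > h.py <<'E'
from plant import get_state, vision, ctrl, cut_out
import cv2, numpy as np
def K(c): return np.array([[c["fx"],0,c["cx"]],[0,c["fy"],c["cy"]],[0,0,1.]])
def cloud(c):
    v,u=np.mgrid[0:400,0:640]
    p=cv2.undistortPoints(np.stack([u,v],-1).reshape(-1,1,2).astype(float),K(c),np.array(c["D"])).reshape(400,640,2)
    z=c["z_map"].astype(float); P=np.dstack([p[...,0]*z,p[...,1]*z,z])
    W=(P-np.array(c["t"]))@np.array(c["R"]); W[z==0]=np.nan; return W
def onplane(c,px,h):
    p=cv2.undistortPoints(np.array(px,float).reshape(-1,1,2),K(c),np.array(c["D"])).reshape(-1,2)
    R=np.array(c["R"]);t=np.array(c["t"]); o=-R.T@t
    d=np.c_[p,np.ones(len(p))]@R; return o+d*((h-o[2])/d[:,2])[:,None]
def proj(c,X):
    return cv2.projectPoints(np.array(X,float),cv2.Rodrigues(np.array(c["R"]))[0],np.array(c["t"]),K(c),np.array(c["D"]))[0].reshape(-1,2)
E
python3 - <<'E'
from h import *
c=vision.read_camera("top")
px=np.array([(288,165),(546,186),(534,488),(262,467)])/2.8+[220,100]
P=onplane(c,px,.062);print("rail corners",P.round(4), P.mean(0))
f=P[3]+P[2];r=P[0]+P[1];d=(r-f)/2;print("yaw",np.degrees(np.arctan2(d[1],d[0])),"len",np.linalg.norm(d),np.linalg.norm(P[1]-P[0]))
d=P[3]-P[2]+P[0]-P[1];print("yaw y",np.degrees(np.arctan2(-d[0],d[1])))
for n in("top","scene"):
    c=vision.read_camera(n);W=cloud(c).reshape(-1,3)
    ctr=P.mean(0)
    near=np.linalg.norm(W[:,:2]-ctr[:2],axis=1)<.16
    near&=~np.isnan(W[:,0])
    for lo,hi in((.068,.095),(.06,.066),(.053,.0595),(.045,.0525)):
        m=near&(W[:,2]>lo)&(W[:,2]<hi)
        if m.sum()>5:
            r=cv2.minAreaRect(W[m][:,:2].astype(np.float32)*1000);print(n,lo,hi,m.sum(),r,W[m].mean(0).round(4),W[m][:,2].max())
E
```

```text
rail corners [[ 0.7559  0.0317  0.062 ]
 [ 0.7241 -0.1629  0.062 ]
 [ 0.499  -0.1263  0.062 ]
 [ 0.5285  0.0669  0.062 ]] [ 0.62687617 -0.04766542  0.062     ]
yaw -9.008979478628351 len 0.22911490464475598 0.19710687935709115
yaw y -8.97463988505422
top 0.068 0.095 357 ((529.0714111328125, -31.49887466430664), (119.26627349853516, 10.394145011901855), 80.70792388916016) [ 0.5285 -0.0302  0.0844] 0.09000944130785488
top 0.06 0.066 1482 ((629.8861083984375, -46.82410430908203), (199.5854034423828, 229.9719696044922), 80.78459930419922) [ 0.6189 -0.0468  0.0622] 0.06599928676601578
top 0.053 0.0595 3872 ((630.1326293945312, -47.248008728027344), (200.38697814941406, 230.11203002929688), 80.74208068847656) [ 0.5817 -0.0388  0.0571] 0.059496596296512085
top 0.045 0.0525 3862 ((629.6026000976562, -46.96281433105469), (205.6204071044922, 230.09661865234375), 80.74576568603516) [ 0.6878 -0.0572  0.0493] 0.052496893448526254
scene 0.068 0.095 300 ((530.638916015625, -34.46242141723633), (119.66127014160156, 16.07423973083496), 79.83234405517578) [ 0.5318 -0.0367  0.0786] 0.08801291179429244
scene 0.06 0.066 556 ((630.5861206054688, -50.328155517578125), (198.02940368652344, 231.8611602783203), 80.5787353515625) [ 0.6217 -0.0615  0.0618] 0.06579040424213418
scene 0.053 0.0595 1883 ((630.13671875, -50.40501403808594), (200.68365478515625, 229.36085510253906), 80.40839385986328) [ 0.5879 -0.0475  0.0562] 0.05949683120466368
scene 0.045 0.0525 2190 ((631.1817626953125, -51.70683288574219), (200.88563537597656, 233.88404846191406), 80.20157623291016) [ 0.689  -0.0618  0.0482] 0.05247674957567123
```

Call:
{"api": "jog_arm", "payload": {
  "commands": "0.206 0.588 0 0 0 0.979;0.206 0.588 0 0 0 0.979;0.206 0.588 0 0 0 0.979;0.206 0.588 0 0 0 0.979;0.206 0.588 0 0 0 0.979;0.206 0.588 0 0 0 0.979;0.206 0.588 0 0 0 0.979;0.206 0.588 0 0 0 0.979;0.206 0.588 0 0 0 0.979;0.206 0.588 0 0 0 0.979;0.206 0.588 0 0 0 0.979;0.206 0.588 0 0 0 0.979;0.206 0.588 0 0 0 0.979;0.206 0.588 0 0 0 0.979;0.206 0.588 0 0 0 0.979;0.206 0.588 0 0 0 0.979",
  "gripper": 0,
  "grip_force": 40
}}

```text
time: 3.05
eef_pos: [0.4872, -0.0261, 0.2313]
tcp_rot: [0.762, 0.647, 0.0, 0.0]
contact_force: [-0.3, -0.1, -0.1]
opening: 0.002
```

Call:
{"api": "jog_arm", "payload": {
  "commands": "0 0 -0.05;0 0 -0.09 0 0 0"
}}

```text
$.commands[0]: bad value
```

```bash
python3 - <<'E'
from h import *
for n in("wrist","scene"):
    c=vision.read_camera(n);cv2.imwrite(f"pics/{n}1.png",c["frame"][:,:,::-1])
print(get_state()["eef_pos"])
E
```

```text
[ 0.48725818 -0.02581888  0.23134575]
```

View pics/wrist1.png

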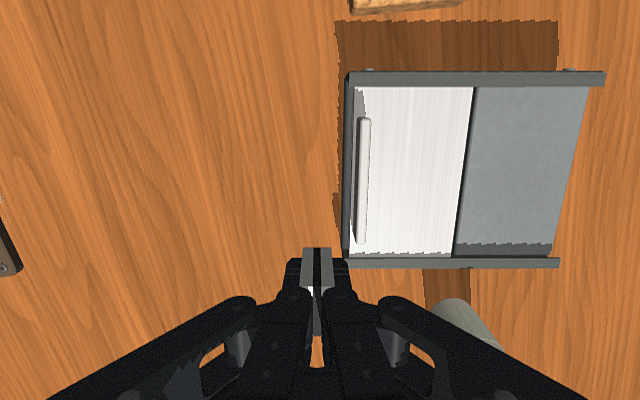

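View pics/scene1.png

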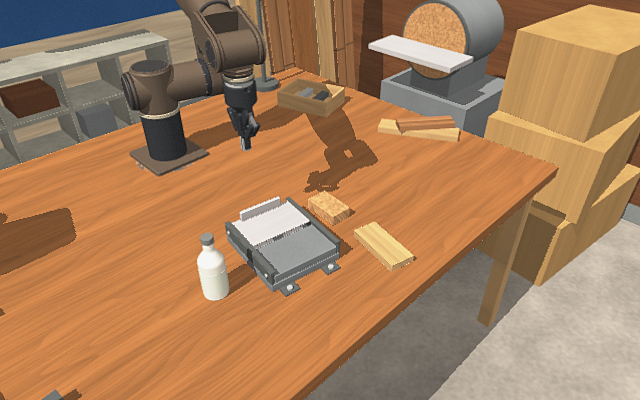

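The wrist view shows the shut fingertips at (317,250) in front of the panel and the tab at (363,180). The scene view shows all the bystanders still standing. Descending.

Call:
{"api": "jog_arm", "payload": {
  "commands": "0 0 -0.05 0 0 0;0 0 -0.1 0 0 0;0 0 -0.14 0 0 0;0 0 -0.162 0 0 0;0 0 -0.162 0 0 0;0 0 -0.162 0 0 0"
}}

```text
time: 3.9
eef_pos: [0.4882, -0.0258, 0.0704]
tcp_rot: [0.762, 0.648, 0.001, 0.001]
contact_force: [-0.3, -0.4, -0.0]
opening: -0.0
```

```bash
python3 - <<'E'
from h import *
c=vision.read_camera("top");cv2.imwrite("pics/top2.png",cv2.resize(c["frame"][100:340,220:540,::-1],(800,600)))
s=get_state();print(s["eef_pos"],s["contact_force"])
W=cloud(c).reshape(-1,3);a=np.radians(-9.3);X=np.array([np.cos(a),np.sin(a)]);Y=np.array([-X[1],X[0]])
d=W[:,:2]-[.630,-.0485];px=d@X;py=d@Y
m=(px>-.2)&(px<-.09)&(abs(py)<.06)&(W[:,2]>.066)
for lo,hi in((-.2,-.115),(-.115,-.09)):
    k=m&(px>lo)&(px<hi)&(W[:,2]<.11);print(k.sum(),px[k].min(),px[k].max(),py[k].min(),py[k].max())
E
```

```text
[ 0.48853932 -0.02589112  0.07088672] [-0.40622722  0.32085467  0.74965175]Traceback (most recent call last):
  File "<stdin>", line 8, in <module>
    return umr_minimum(a, axis, None, out, keepdims, initial, where)
ValueError: zero-size array to reduction operation minimum which has no identity
```

View pics/top2.png

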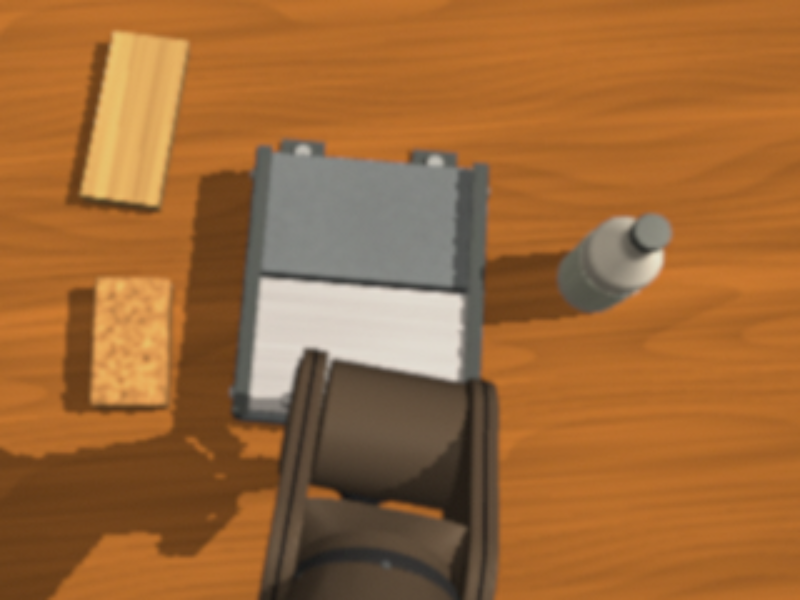

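The arm hides the tab in this top view, at crop (390,440), so I push by force feedback along the panel's x.

Call:
{"api": "jog_arm", "payload": {
  "commands": "0.006 -0.001 0 0 0 0;0.012 -0.002 0 0 0 0;0.018 -0.003 0 0 0 0;0.022 -0.0036 0 0 0 0;0.026 -0.0043 0 0 0 0;0.03 -0.0049 0 0 0 0;0.034 -0.0056 0 0 0 0;0.038 -0.0062 0 0 0 0"
}}

```text
time: 4.95
eef_pos: [0.5252, -0.0318, 0.0691]
tcp_rot: [0.762, 0.648, -0.0, -0.0]
contact_force: [-2.4, -0.2, 1.6]
opening: -0.002
```

Call:
{"api": "jog_arm", "payload": {
  "commands": "0.006 -0.001 0 0 0 0;0.012 -0.002 0 0 0 0;0.018 -0.0029 0 0 0 0;0.024 -0.0039 0 0 0 0;0.03 -0.0049 0 0 0 0;0.036 -0.0059 0 0 0 0;0.042 -0.0068 0 0 0 0;0.048 -0.0078 0 0 0 0;0.054 -0.0088 0 0 0 0;0.06 -0.0098 0 0 0 0;0.066 -0.0107 0 0 0 0;0.07 -0.0114 0 0 0 0;0.074 -0.012 0 0 0 0;0.074 -0.012 0 0 0 0"
}}

```text
time: 6.7
eef_pos: [0.6, -0.0439, 0.0696]
tcp_rot: [0.762, 0.648, 0.001, 0.001]
contact_force: [-1.5, -0.6, -1.0]
opening: -0.005
```

Call:
{"api": "jog_arm", "payload": {
  "commands": "0.002 -0.0003 0 0 0 0;0.004 -0.0006 0 0 0 0;0.004 -0.0006 0 0 0 0"
}}

```text
time: 7.08
eef_pos: [0.6037, -0.0445, 0.0696]
tcp_rot: [0.762, 0.648, 0.0, 0.0]
contact_force: [-1.6, 0.5, -0.6]
opening: -0.002
```

Call:
{"api": "jog_arm", "payload": {
  "commands": "0.002 -0.0003 0 0 0 0;0.004 -0.0006 0 0 0 0;0.004 -0.0006 0 0 0 0"
}}

```text
time: 7.45
eef_pos: [0.6078, -0.0451, 0.0696]
tcp_rot: [0.762, 0.648, 0.0, 0.0]
contact_force: [-2.1, -1.2, 0.6]
opening: 0.002
```

Call:
{"api": "jog_arm", "payload": {
  "commands": "0.001 -0.0002 0 0 0 0;0.002 -0.0003 0 0 0 0;0.002 -0.0003 0 0 0 0"
}}

```text
time: 7.82
eef_pos: [0.6091, -0.0453, 0.0695]
tcp_rot: [0.762, 0.648, -0.0, -0.0]
contact_force: [-5.3, -0.1, 4.1]
opening: -0.001
```

Call:
{"api": "jog_arm", "payload": {
  "commands": "0.001 -0.0002 0 0 0 0;0.002 -0.0003 0 0 0 0;0.002 -0.0003 0 0 0 0"
}}

```text
time: 8.2
eef_pos: [0.6092, -0.0453, 0.0695]
tcp_rot: [0.762, 0.648, -0.002, -0.002]
contact_force: [-10.3, -1.2, 7.5]
opening: -0.003
```

The end stop is felt: 10 N and no more travel. I back off, lift and look.

Call:
{"api": "jog_arm", "payload": {
  "commands": "-0.006 0.001 0 0 0 0;-0.03 0.0049 0 0 0 0;-0.06 0.0098 0.03 0 0 0;-0.09 0.0147 0.08 0 0 0;-0.12 0.0196 0.12 0 0 0;-0.12 0.0196 0.13 0 0 0;-0.12 0.0196 0.13 0 0 0;-0.12 0.0196 0.13 0 0 0"
}}

```text
time: 9.2
eef_pos: [0.4912, -0.0259, 0.1974]
tcp_rot: [0.762, 0.648, -0.001, -0.001]
contact_force: [0.2, 0.8, -0.2]
opening: -0.002
```

```bash
python3 - <<'E'
from h import *
for n in("wrist","scene","top"):
    c=vision.read_camera(n);f=c["frame"][:,:,::-1].copy()
    for q in("long_key_top","round_key_top","shutter_tab","long_key_pod"):
        r=cut_out(n,q);W=cloud(c)
        for d in r[:2]:
            w=W[d["pixels"]];print(n,q,round(d["conf"],2),np.round(d["box"]),np.nanmedian(w,0).round(4))
    cv2.imwrite(f"pics/{n}3.png",f)
    np.savez(f"{n}3.npz",**{k:c[k] for k in c})
s=get_state();print(s["eef_pos"],s["contact_force"],s["time"])
E
```

```text
wrist long_key_top 0.88 [399. 227.  77.  44.] [ 0.5613 -0.0775  0.0458]
wrist round_key_top 0.96 [405. 134.  50.  48.] [0.5755 0.009  0.0459]
wrist shutter_tab 0.72 [528. 181. 161. 190.] [ 0.6733 -0.0415  0.0563]
wrist long_key_pod 0.96 [397. 222.  99.  55.] [ 0.5609 -0.0738  0.0313]
scene long_key_top 0.58 [252. 234.  16.  20.] [ 0.5598 -0.092   0.0453]
scene shutter_tab 0.56 [290. 243.  79.  55.] [ 0.6693 -0.0588  0.0565]
scene long_key_pod 0.56 [252. 233.  21.  19.] [ 0.5577 -0.0953  0.0444]
top shutter_tab 0.86 [368. 192.  81.  57.] [ 0.6726 -0.0542  0.0576]
[ 0.49130274 -0.02597529  0.19942109] [ 0.30852937 -0.5486285  -0.0941932 ] 9.95
```

View pics/wrist3.png

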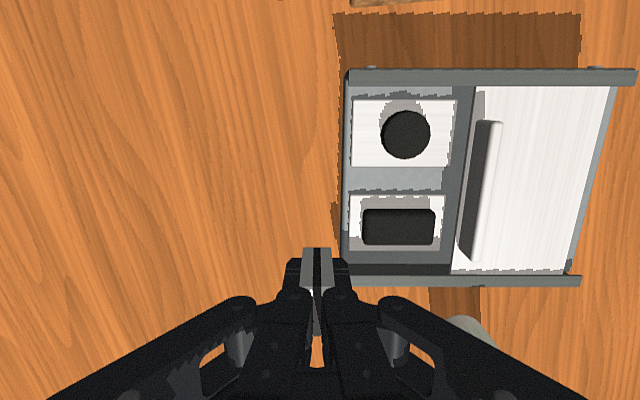

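View pics/top3.png

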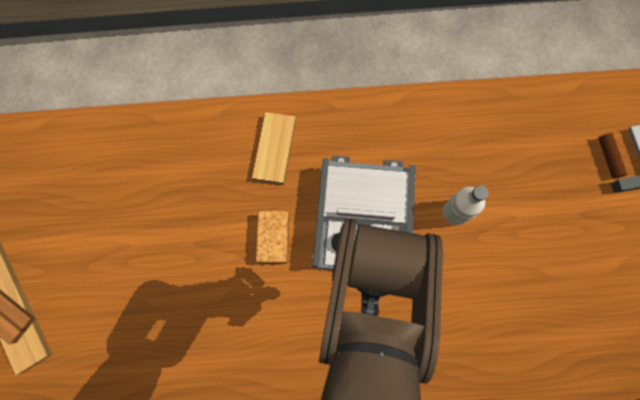

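The long key is on the -y side: wrist picture (398,227), with the round key at (405,134). The tab is at (487,190), clear of both keys. Before pressing, I check the gripper's width near the tab's height using the wrist depth map.

```bash
python3 - <<'E'
from h import *
c=dict(np.load("wrist3.npz"));W=cloud(c)
a=np.radians(-9.3);X=np.array([np.cos(a),np.sin(a)]);Y=np.array([-X[1],X[0]])
T=np.array([.4913,-.0260,.1994])
d=W-T;gx=d[...,:2]@X;gy=d[...,:2]@Y;gz=d[...,2]
for lo in np.arange(-.005,.1,.01):
    m=(gz>lo)&(gz<lo+.01)&(abs(gx)<.15)&(abs(gy)<.1)
    if m.sum()>3: print(round(lo,3),m.sum(),"x",gx[m].min().round(3),gx[m].max().round(3),"y",gy[m].min().round(3),gy[m].max().round(3))
d=W[...,:2]-[.630,-.0485];px=d@X;py=d@Y
for nm,s in(("long",-1),("round",1)):
    m=(W[...,2]>.043)&(W[...,2]<.050)&(abs(py-s*.045)<.03)&(abs(px+.06)<.045)
    print(nm,m.sum(),px[m].min(),px[m].max(),py[m].min(),py[m].max(),np.median(W[...,2][m]))
c=dict(np.load("top3.npz"));W=cloud(c);d=W[...,:2]-[.630,-.0485];px=d@X;py=d@Y
m=(W[...,2]>.03)&(W[...,2]<.2)&(py<-.11)&(py>-.3)&(abs(px)<.12);print("bottle",px[m].min(),px[m].max(),py[m].min(),py[m].max())
m=(W[...,2]>.07)&(W[...,2]<.092)&(abs(py)<.07)&(abs(px)<.03);print("tab",m.sum(),px[m].min(),px[m].max(),py[m].min(),py[m].max())
m=(W[...,2]>.06)&(W[...,2]<.066)&(abs(py)<.12)&(abs(px)<.12)&(px>0);print("rails",py[m].min(),py[m].max(),px[m].max())
E
```

```text
-0.005 129 x -0.013 0.011 y 0.007 0.013
0.005 619 x -0.014 0.013 y 0.007 0.012
0.015 781 x -0.014 0.013 y 0.007 0.013
0.025 978 x -0.014 0.013 y -0.011 0.013
0.035 1782 x -0.032 0.031 y -0.011 0.015
0.045 6709 x -0.04 0.039 y -0.012 0.015
0.055 5790 x -0.048 0.047 y -0.009 0.019
0.065 10201 x -0.056 0.055 y -0.007 0.019
0.075 10484 x -0.062 0.061 y 0.004 0.02
0.085 1183 x -0.057 0.018 y 0.015 0.021
long 2284 -0.09587229371187204 -0.027273438045646362 -0.060281327916621864 -0.02535408576141453 0.04600770623383307
round 1765 -0.08240943867742047 -0.04074444579314028 0.025817328919569185 0.06805669945110071 0.046011402544536964
bottle 0.003752956629417425 0.06251095477204072 -0.22860372199080858 -0.17094049557060897
tab 368 -0.008188762298535456 0.002762149308599592 -0.057698505223876324 0.06039286144278325
rails -0.09811579247337747 0.10099769384099033 0.114979775743914
```

Call:
{"api": "jog_arm", "payload": {
  "commands": "0.0675 -0.0549 0 0 0 0;0.0675 -0.0549 0 0 0 0;0.0675 -0.0549 -0.04 0 0 0;0.0675 -0.0549 -0.08 0 0 0;0.0675 -0.0549 -0.11 0 0 0;0.0675 -0.0549 -0.13 0 0 0;0.0675 -0.0549 -0.138 0 0 0;0.0675 -0.0549 -0.138 0 0 0;0.0675 -0.0549 -0.138 0 0 0;0.0675 -0.0549 -0.138 0 0 0"
}}

```text
time: 11.2
eef_pos: [0.5596, -0.0811, 0.0626]
tcp_rot: [0.762, 0.648, 0.001, 0.001]
contact_force: [-0.4, 0.4, -0.7]
opening: 0.002
```

```bash
python3 - <<'E'
from h import *
c=vision.read_camera("wrist");cv2.imwrite("pics/wrist4.png",c["frame"][:,:,::-1])
c=vision.read_camera("scene");cv2.imwrite("pics/scene4.png",cv2.resize(c["frame"][150:320,170:400,::-1],(800,591)))
s=get_state();print(s["eef_pos"],s["contact_force"],s["time"])
E
```

```text
[ 0.55928259 -0.08102734  0.06214587] [-0.4415887  -0.47404693  0.34513184] 11.3
```

View pics/wrist4.png

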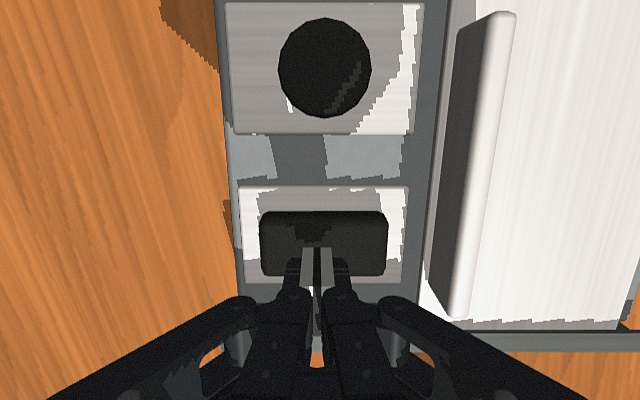

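View pics/scene4.png

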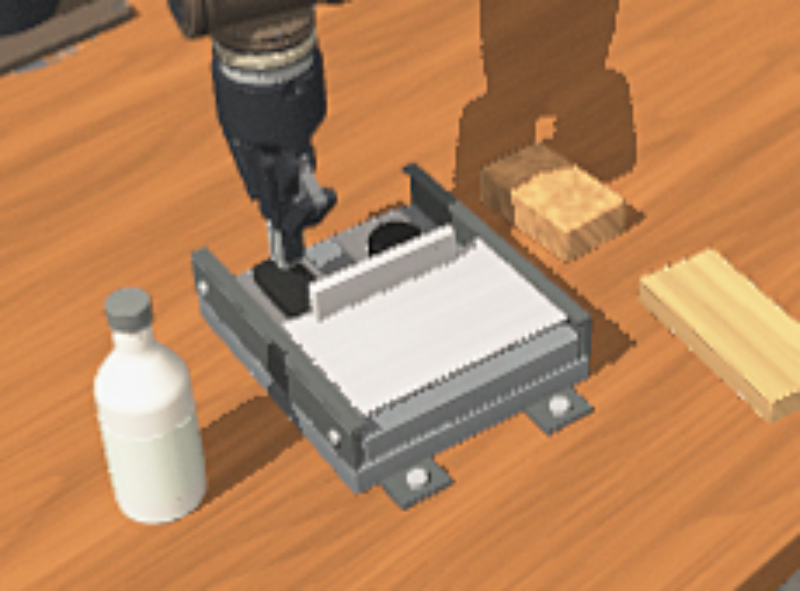

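The fingertips at wrist pixel (317,250) are over the long key, which spans (258–390, 210–278). The tab is clear and the shutter is open. I descend slowly by force.

Call:
{"api": "jog_arm", "payload": {
  "commands": "0 0 -0.004 0 0 0;0 0 -0.008 0 0 0;0 0 -0.011 0 0 0;0 0 -0.012 0 0 0;0 0 -0.013 0 0 0;0 0 -0.013 0 0 0"
}}

```text
time: 12.05
eef_pos: [0.5588, -0.0809, 0.0483]
tcp_rot: [0.762, 0.648, 0.0, -0.0]
contact_force: [-0.8, 0.1, 0.1]
opening: 0.002
```

Call:
{"api": "jog_arm", "payload": {
  "commands": "0 0 -0.0005 0 0 0;0 0 -0.001 0 0 0;0 0 -0.001 0 0 0"
}}

```text
time: 12.42
eef_pos: [0.5588, -0.0809, 0.0473]
tcp_rot: [0.762, 0.648, -0.0, -0.0]
contact_force: [0.4, 0.1, 0.3]
opening: 0.002
```

Call:
{"api": "jog_arm", "payload": {
  "commands": "0 0 -0.0005 0 0 0;0 0 -0.001 0 0 0;0 0 -0.001 0 0 0"
}}

```text
time: 12.8
eef_pos: [0.5589, -0.0809, 0.0468]
tcp_rot: [0.762, 0.648, -0.0, 0.0]
contact_force: [-3.1, 0.3, 4.6]
opening: 0.001
```

Call:
{"api": "jog_arm", "payload": {
  "commands": "0 0 -0.0005 0 0 0;0 0 -0.001 0 0 0;0 0 -0.001 0 0 0"
}}

```text
time: 13.18
eef_pos: [0.5589, -0.0809, 0.046]
tcp_rot: [0.762, 0.648, -0.0, -0.0]
contact_force: [-2.1, 1.3, 6.3]
opening: -0.001
```

Call:
{"api": "jog_arm", "payload": {
  "commands": "0 0 -0.0005 0 0 0;0 0 -0.001 0 0 0;0 0 -0.001 0 0 0"
}}

```text
time: 13.55
eef_pos: [0.5589, -0.0809, 0.0451]
tcp_rot: [0.762, 0.648, -0.0, -0.0]
contact_force: [-3.0, -0.0, 7.5]
opening: 0.003
```

Call:
{"api": "jog_arm", "payload": {
  "commands": "0 0 -0.0004 0 0 0;0 0 -0.0008 0 0 0;0 0 -0.0008 0 0 0"
}}

```text
time: 13.92
eef_pos: [0.5589, -0.0809, 0.0442]
tcp_rot: [0.762, 0.648, -0.0, -0.0]
contact_force: [-2.5, 0.4, 6.6]
opening: -0.001
```

Call:
{"api": "jog_arm", "payload": {
  "commands": "0 0 -0.0005 0 0 0;0 0 -0.001 0 0 0;0 0 -0.001 0 0 0"
}}

```text
time: 14.3
eef_pos: [0.5589, -0.0809, 0.0428]
tcp_rot: [0.762, 0.648, 0.0, 0.0]
contact_force: [-2.7, 0.6, 4.8]
opening: 0.007
```

Call:
{"api": "jog_arm", "payload": {
  "commands": "0 0 -0.0005 0 0 0;0 0 -0.001 0 0 0;0 0 -0.001 0 0 0"
}}

```text
time: 14.68
eef_pos: [0.5589, -0.0809, 0.0415]
tcp_rot: [0.762, 0.648, 0.0, 0.0]
contact_force: [-1.5, 0.6, 5.1]
opening: 0.002
```

The force peaked at 7.5 N (1.9 mm down), fell to about 4.8 N, and then stopped falling at about 5.5 mm. That is the click, so I release straight up.

Call:
{"api": "jog_arm", "payload": {
  "commands": "0 0 0.002 0 0 0;0 0 0.005 0 0 0;0 0 0.009 0 0 0;0 0 0.02 0 0 0;0 0 0.05 0 0 0;0 0 0.1 0 0 0;0 0 0.16 0 0 0;-0.04 -0.06 0.18 0 0 0;-0.06 -0.12 0.2 0 0 0;-0.08 -0.18 0.2 0 0 0;-0.1 -0.24 0.2 0 0 0;-0.12 -0.3 0.2 0 0 0;-0.12 -0.3 0.2 0 0 0;-0.12 -0.3 0.2 0 0 0;-0.12 -0.3 0.2 0 0 0"
}}

```text
time: 16.55
eef_pos: [0.4393, -0.3794, 0.2414]
tcp_rot: [0.762, 0.648, 0.0, -0.0]
contact_force: [0.0, 0.6, -0.1]
opening: -0.002
```

```bash
python3 - <<'E'
from h import *
a=np.radians(-9.3);X=np.array([np.cos(a),np.sin(a)]);Y=np.array([-X[1],X[0]])
for n in("scene","top"):
    c=vision.read_camera(n);W=cloud(c);d=W[...,:2]-[.630,-.0485];px=d@X;py=d@Y
    for nm,s in(("long",-1),("round",1)):
        m=(abs(py-s*.045)<.014)&(abs(px+.06)<.015);print(n,nm,np.nanmedian(W[...,2][m]))
    m=(W[...,2]>.07)&(W[...,2]<.092)&(abs(py)<.07)&(abs(px)<.12);print(n,"tab",m.sum(),px[m].min(),px[m].max())
    f=c["frame"][:,:,::-1]
    f=f[150:320,170:400] if n=="scene" else f[90:290,220:500]
    cv2.imwrite(f"pics/{n}5.png",cv2.resize(f,(780,560)))
s=get_state();print(s["eef_pos"],s["contact_force"],s["time"])
E
```

```text
scene long 0.04590185529803967
scene round 0.04601255173440559
scene tab 301 -0.0067160883881194145 0.005751238923686155
top long 0.04752248867089515
top round 0.0476262138728435
top tab 371 -0.00819440113873737 0.0026899958277209137
[ 0.43953418 -0.37927436  0.24155404] [ 0.32786037  0.67170675 -0.19701708] 16.65
```

View pics/top5.png

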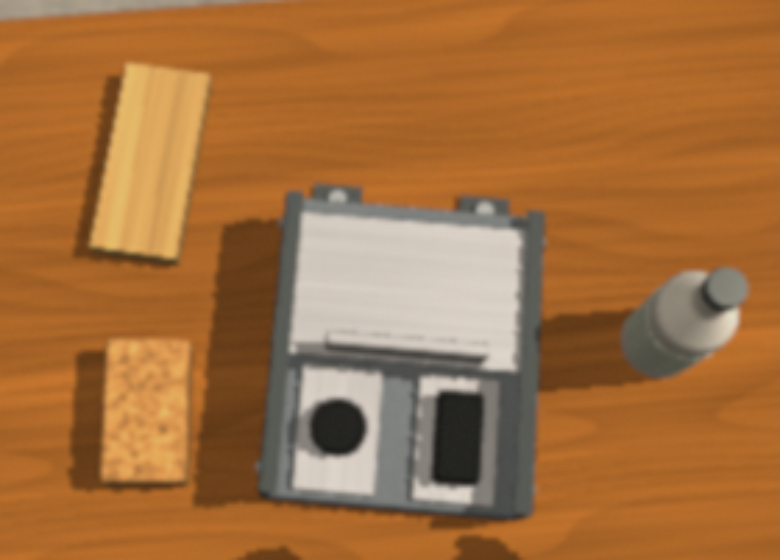

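View pics/scene5.png

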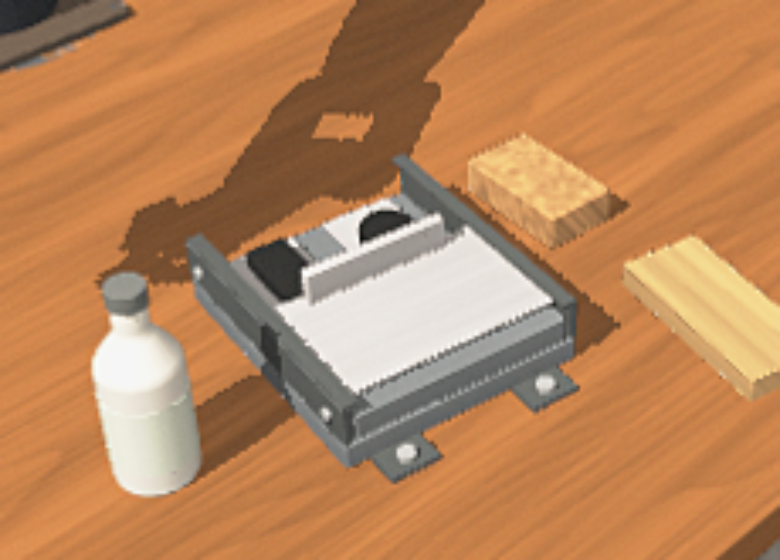

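Both keys are up at the same height: round at top crop (338,426), long at (458,437). The tab is at its stop, the bystanders have not moved, and the arm is clear. I hand in.

```bash
python3 -c "
from plant import ctrl
print(ctrl.sign_off())"
```

```text
the job is handed in; nothing more can be done
None
```

The shutter is fully open, the long key was pressed just past its click and released, and the job is handed in at about 16.7 s.

- **Shutter:** I pushed the tab with shut fingers until the end stop was felt, about 10 N with no more travel. The last pictures put the tab's front face about 7 to 8 mm in front of the panel's middle. The expected fully open position is 7 mm.
- **Long key:** I pressed it in steps of about 1 mm. The force peaked at 7.5 N about 1.9 mm down, then fell to about 4.8 N. I stopped at about 5.5 mm, where it read 5.1 N, and lifted straight off.
- **Last checks:** Both keys are back up at 46 to 48 mm, and the round key was not touched. The block, bottle and offcut show no visible shift. The gripper is clear of everything, with a force reading near zero.
- **Disagreements:** The cameras differed by about 3 mm on the panel's sideways position. That was well within the key's size and did not matter.

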